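# Drive a hinge pin home with the bench spring setter

## Robot

A 7-joint arm with a two-finger parallel gripper is mounted at the origin on a cart in front of the work surface, level with it; the furniture and walls round the work are solid. World frame = base frame: x ahead of the robot, y to its left, z up, the work surface at z = 0. Lengths are in m, angles in rad, forces in N, time in s.
With the tool pointing down it reaches from about 0.4 to 0.9 m from the base axis. Payload 5.6 kg.
Tool frame: the origin (TCP) lies midway between the tips of the shut fingers; the grasp point (between the pads) lies pinch_z behind it (pinch_z is the distance from the TCP to the grasp point, in m); z points along the fingers, y is the line along which they close (so a half turn about z gives the same grasp; the last joint's range is limited). The gripper opens to 92 mm and grips with 3 to 60 N. Pads are 20 mm wide; open, the fingers measure 128 mm over their backs; the gripper's body (75 mm by 189 mm) begins 69 mm behind the grasp point.
Start: joints at [1.274, 0.468, -0.012, 1.603, 0.006, 1.071, -0.056], TCP at [0.163, -0.629, 0.182] pointing down, gripper open.
Joint ranges: [-2.53, 2.53], [-0.31, 2.02], [-1.57, 1.55], [0.28, 2.44], [-1.29, 4.43], [0.15, 1.84], [-2.92, 2.92]. Speed limits (rad/s): [2.57, 2.57, 3.14, 3.14, 3.14, 3.14, 3.14].

## Interface

Orientations are given as a 3x3 rotation matrix whose columns are the frame's x, y, z axes.
In Python, from plant import * gives the robot as it stands.
- The arm moves only by the shell command python3 -m inch 'ROWS' [FORCE]. ROWS is JSON, one flat list of numbers, 5 for each row, row after row: the gripper's target within -1 to 1 (shut at 1, half-way at 0, fully open at -1), then the shift along the tool's x, y, z in m, then the turn about the tool's z in degrees. In form: [hand, tx, ty, tz, spin, hand, tx, ty, tz, spin, ...]. A call has 1 to 12 rows; each row shifts and turns the commanded pose from where the row before left it, along the tool's axes as they then stand; what a row does not reach is not made up. A row lasts 1/12 s, in which the tool goes at most 41.7 mm and 7.16 degrees, less where a joint would pass 70% of its speed; a pose out of reach is approached as far as the arm can. A call with a gripper value outside its range is refused whole. The fingers move at their own pace and stop on an object; FORCE is the grip in N (left out, the last holds). Time passes only in rows, so rows that do not move let the fingers close. It gives the time, the measured TCP pose, the force, the opening and the grip force at its end, in the units of the state.
- read_state(): the state, without advancing time (a new reading comes with each control period).
- camera(name): name is "scene" or "side" or "wrist"; returns the picture (384x512x3 uint8, red, green, blue); there is no depth.
- camera_info(name): a dict with "intrinsics" (3x3 intrinsics, pixels), "cam_to_world" (4x4, takes a point from camera to world coordinates). Camera axes: x right, y down, z forward; pixel columns grow to the right and rows downward; lengths in m; the calibration is good to about 2 mm. A picture is of the moment at which its call begins: read the wrist's pose just before it. camera_info takes no time and is no camera call; for the wrist camera it gives the pose at the moment of the call.
- job_done(): hands the job in; it is judged then, once.
The state is a dict: "time": time; "joint_pos": joint angles; "joint_velocities": joint speeds; "joint_torque": joint torques, N m; "ee_pos": TCP position; "eef_rot": TCP orientation; "ft_force": force on the tool from outside, world axes, zero at the start; "wrist_torque": the same for the moment, N m; "gripper_width": opening from 0.0 (shut) to 1.0 (fully open); "finger_force": force on a finger pad.
Only numpy, scipy, OpenCV 4.12 (cv2) and the standard library are available. Lean on these libraries where they do the work, as an engineer would, in place of code of your own. Each camera call takes 0.05 s, during which the arm holds its last target. There are 200 camera calls.

## Task

A hinge lug for a screen frame has its steel pin only started in the bore; set it with the green bench pin setter. First put the lug down into the setter's nest, pin towards the striker, fully home on the nest floor, and let go. Then, with the lug loaded, draw the striker's black knob straight back until the sear catches and holds it (how far is set inside and does not show; feel for it, and do not strain it against its end buffer), let go of the knob, and press the red trip pad so that the striker fires and drives the pin flush; leave the lug in the nest and the other things on the table where they are.

Things in the scene. Friction and masses are not known exactly. Their poses are not given: they have to be found in the camera images.
- setter: Spring pin setter, screwed to the table: dark base 212 x 90 x 12 mm, green housing 48 mm wide, 110 mm long (x -80 to +30 mm), its top 80 mm over the table, steel nest and anvil at one end, black knob at the other. Origin on the table under it, z up; +x is the way the striker flies, from the knob to the nest. Striker axis: along x at y = 0, 58 mm over the table.
- setter_nest (a point): Centre of the nest floor, 28 mm over the table, axes as the setter's. Open on top. Takes the lug upright, its +x along the setter's +x, with 1.5 mm play on each side: cheeks 37 mm apart (y) and two corner lips on the striker side (21 mm gap for the pin), both 20 mm high with 2 to 4 mm sloped lead-ins. The lug is home when its origin is here, to within the play.
- setter_anvil (a point): Top edge of the anvil's upright face over the nest: the anvil is the steel block that closes the nest's +x side, 53 mm wide (y), 20 mm thick. Its face rises 38 mm above the nest floor; above that a lead-in slopes 4 mm back to the top, 46 mm above the floor.
- lug: Aluminium hinge lug, 0.18 kg, standing loose on the table. Foot 30 (x) x 34 (y) x 44 mm high, above it a tongue 18 (x) x 34 (y) mm up to 70 mm. Origin: centre of the underside, z up. Grasp the flat y faces (34 mm apart) 50 to 60 mm above the underside: lower, the fingertips meet the cheeks. The pin sticks out of the brass-ringed bore in the -x face, 30 mm up.
- lug_pin (a joint): How far (m) the pin has gone into the lug: 0 at the start, when its end stands 6 mm proud of the lug's -x face; 0.006 = flush; at most 0.0068. The pin is 9 mm thick and a push fit: about 6.5 N moves it, so do not squeeze the lug over the pin.
- lug_pin_end (a point): Centre of the pin's protruding end.
- setter_striker: Striker with knob and steel rod; origin at the centre of the knob's grip, axes as the setter's. Slides along the setter's x only; at rest x = -112 mm in the setter's frame, nose 4 mm short of a proud pin. Draw it towards -x: the spring pulls 0.40 N per mm of draw, climbing over the sear adds up to 2 N. Let go before the sear holds, it flies forward on to the pin; once held it stays back.
- setter_knob (a point): Centre of the knob's grip (same point as the striker's origin), 58 mm over the table: black cylinder lying along x, 22 mm thick, 34 mm long, with a ribbed flange 36 mm wide, 8 mm thick at its outer (-x) end; its other end is 6 mm clear of the housing's rear cap. Pinch it from above across the rod (closing along y).
- setter_buffer: Steel rear cap of the housing, origin at the housing's rear face, rod through it; in it hides the end buffer. The sear catches at a draw set inside, different each time, 26 to 41 mm (spring then 10 to 17 N). 2 mm past the catch the striker meets the buffer; each further mm adds 4 N to the pull. More than 8 N on the buffer (2 mm of squeeze) strains it.
- setter_trip_pad (a point): Where the centre of the red trip pad's top face is at rest: x = 30 mm in the setter's frame, 103 mm over the table. Pad 26 (x) x 22 (y) mm. Press it straight down: it swings on a 50 mm radius about a pivot to its -x side, lets the striker off after 5 to 9 mm against 5 to 8 N, stops after 17 mm, springs back up. It bobs by itself up to 14 mm as the striker is drawn.
- tape_roll: Bystander: brown tape roll, 84 mm wide, 30 mm high, flat on the table. Origin: centre of the underside.
- screwdriver: Bystander: screwdriver with red handle, 210 mm long, lying on the table. Origin: under its middle.
- squeegee: Bystander: wooden squeegee 110 x 165 x 31 mm, lying flat. Origin: centre of the underside.
- ink_jar_red: Bystander: ink jar with red lid, 67 mm wide, 62 mm high. Origin: centre of the underside.
- ink_jar_jet: Bystander: ink jar with black lid, 67 mm wide, 68 mm high. Origin: centre of the underside.
Things that resemble listed ones, but are neither listed nor needed, are in the scene too. Of the things like the lug, leave any that is pink; of the rest the larger one is meant.

How it is judged:
On the way, in this order (a step that is already met when the one before it is completed fails the run):
1. the lug stands fully home in the nest with its pin, still proud, towards the striker, and is let go, the striker not yet cocked (z of lug in the frame of setter_nest between -0.002 and 0.002 m and horizontal distance between lug and setter_nest below 0.004 m and angle between the x axis of lug and the x axis of setter, either way round below 0.15 rad and angle between lug's own z axis and vertical below 0.06 rad and x of lug_pin_end in the frame of setter_nest below -0.01 m and contact force between the fingers and lug below 0.2 N and value of joint lug_pin below 0.0015 m and x of setter_striker in the frame of setter above -0.127 m), for 0.2 s.
2. the striker stays drawn back on its sear with nothing holding the knob, the lug still home and its pin still proud (z of lug in the frame of setter_nest between -0.002 and 0.002 m and horizontal distance between lug and setter_nest below 0.004 m and angle between the x axis of lug and the x axis of setter, either way round below 0.15 rad and angle between lug's own z axis and vertical below 0.06 rad and x of lug_pin_end in the frame of setter_nest below -0.01 m and contact force between the fingers and setter_striker below 0.2 N and x of setter_striker in the frame of setter below -0.135 m and value of joint lug_pin below 0.0015 m), for 0.3 s.
At the end, for the whole second after the job is handed in: The pin is driven to within 1 mm of flush, the lug still stands home in the nest (within 4 mm sideways and 2 mm of the floor, upright, pin towards the striker), the striker has gone forward again (less than 10 mm drawn), everything is at rest and let go (z of lug in the frame of setter_nest between -0.002 and 0.002 m and horizontal distance between lug and setter_nest below 0.004 m and angle between the x axis of lug and the x axis of setter, either way round below 0.15 rad and angle between lug's own z axis and vertical below 0.06 rad and x of lug_pin_end in the frame of setter_nest below -0.01 m and value of joint lug_pin above 0.005 m and x of setter_striker in the frame of setter above -0.122 m and linear speed of lug below 0.02 m/s and contact force between the fingers and lug below 0.2 N and contact force between the fingers and setter_striker below 0.2 N); the robot touches nothing.
It fails at once if the striker is strained against its end buffer (more than 8 N on the buffer) (contact force between setter_buffer and setter_striker above 8 N).
It fails at once if the pin is pushed in by hand through the knob instead of by the blow (contact force between the fingers and setter_striker above 0.5 N and x of setter_striker in the frame of setter above -0.1055 m).
It fails at once if the lug is knocked over (angle between lug's own z axis and vertical above 0.6 rad).
It fails at once if a bystander (tape roll, screwdriver, squeegee or ink jar) is shoved more than 25 mm (distance of any of tape_roll, screwdriver, squeegee, ink_jar_red, ink_jar_jet from where it was at the start of the episode above 0.025 m).
It also fails if it takes over 72 s, if anything falls off the work surface, if the arm or the gripper's body presses on something with over 40 N, if the wrist force passes 120 N, or if a joint passes its speed limit or range.

## Working session

There is one attempt and no reset: what is moved stays moved. The work goes in short steps, Python scripts to look and compute and a shell command to move; the robot and the scene stay as the last step left them, time stands still between calls to the robot, and variables do not carry over. Pictures are saved under pics/ and viewed, at most 10 in all, crops included, and the job is handed in when it is done.

```bash
mkdir -p pics; ls; cat > h.py <<'E'
from plant import *
import numpy as np, cv2
def snap(n,f,crop=None,scale=1):
    im=camera(n)[:,:,::-1]
    np.save('pics/'+f+'.npy',im)
    if crop: im=im[crop[1]:crop[3],crop[0]:crop[2]]
    cv2.imwrite('pics/'+f+'.png',cv2.resize(im,None,fx=scale,fy=scale,interpolation=cv2.INTER_CUBIC))
def ray(n,u,v,info=None):
    i=info or camera_info(n);K=np.array(i['intrinsics']);T=np.array(i['cam_to_world'])
    d=T[:3,:3]@np.linalg.solve(K,[u,v,1.]);return T[:3,3],d
def at(n,u,v,z,info=None):
    o,d=ray(n,u,v,info);return o+d*(z-o[2])/d[2]
def proj(n,p,info=None):
    i=info or camera_info(n);K=np.array(i['intrinsics']);T=np.array(i['cam_to_world'])
    q=K@(T[:3,:3].T@(np.array(p)-T[:3,3]));return q[:2]/q[2]
E
python3 - <<'E'
from h import *
a=camera('scene');b=camera('side')
cv2.imwrite('pics/a.png',cv2.resize(a[:,:,::-1],(800,600),interpolation=cv2.INTER_CUBIC))
cv2.imwrite('pics/b.png',cv2.resize(b[:,:,::-1],(800,600),interpolation=cv2.INTER_CUBIC))
np.save('a.npy',a);np.save('b.npy',b)
s=read_state();print(s)
for n in('scene','side','wrist'):print(n,camera_info(n))
import plant;print([x for x in dir(plant) if x[0]!='_'])
E
```

```text
pics
{'time': 0.1, 'joint_pos': array([ 1.27399409,  0.46828027, -0.01159889,  1.60350847,  0.00600025,
        1.07137418, -0.05629919]), 'joint_velocities': array([ 3.02278312e-04, -1.82621135e-03, -3.26743387e-04, -1.28864457e-03,
        6.79140149e-05, -4.75585618e-04,  9.68701738e-04]), 'joint_torque': array([ 8.65392212e-04, -5.21652782e+01, -1.28282461e-02, -2.44366872e+01,
       -5.68362954e-02,  1.40592988e-02,  4.15442298e-05]), 'ee_pos': array([ 0.16299601, -0.62865762,  0.1810509 ]), 'eef_rot': array([[ 9.67981564e-01,  2.51020809e-01, -4.95048848e-04],
       [ 2.51021271e-01, -9.67980479e-01,  1.45396037e-03],
       [-1.14223311e-04, -1.53167463e-03, -9.99998820e-01]]), 'ft_force': array([-1.15275109,  0.24549563, -0.08550022]), 'wrist_torque': array([ 0.00158726, -0.01722351, -0.00397165]), 'finger_force': 0.0, 'gripper_width': 1.0009929122424435}
scene {'intrinsics': array([[424.86479404,   0.        , 257.6793149 ],
       [  0.        , 424.86479404, 191.38162982],
       [  0.        ,   0.        ,   1.        ]]), 'cam_to_world': array([[-0.47870423, -0.599634
[... 470 characters left out ...]
     [ 0.11837572,  0.64011446, -0.75910518,  1.03072574],
       [-0.00827813, -0.76381759, -0.64537909,  0.99197334],
       [ 0.        ,  0.        ,  0.        ,  1.        ]])}
wrist {'intrinsics': array([[312.15285079,   0.        , 254.61859498],
       [  0.        , 312.15285079, 197.03369425],
       [  0.        ,   0.        ,   1.        ]]), 'cam_to_world': array([[ 0.25065292, -0.93757268, -0.24110287,  0.23003075],
       [-0.96807501, -0.24326193, -0.06045171, -0.61204604],
       [-0.00197328,  0.24855806, -0.96861499,  0.3838885 ],
       [ 0.        ,  0.        ,  0.        ,  1.        ]])}
['PlanningError', 'camera', 'camera_info', 'job_done', 'pinch_z', 'read_state']
```

View pics/a.png

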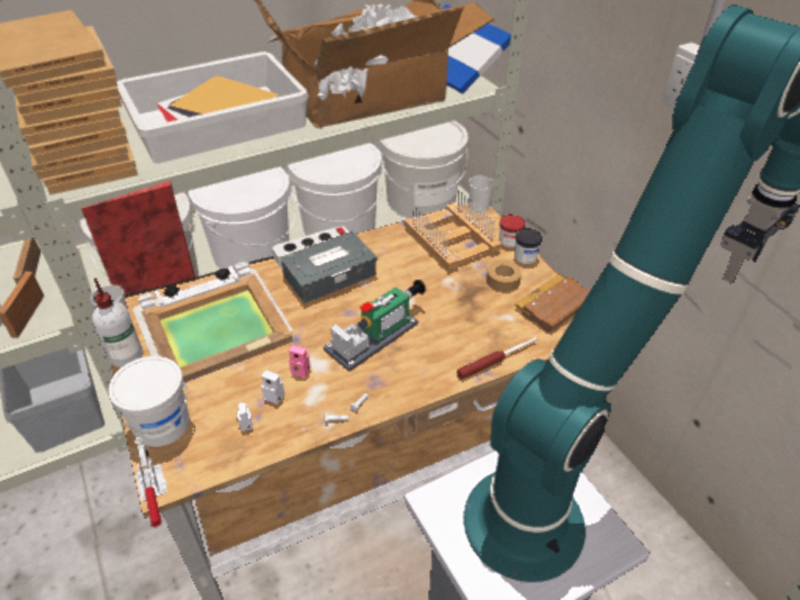

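View pics/b.png

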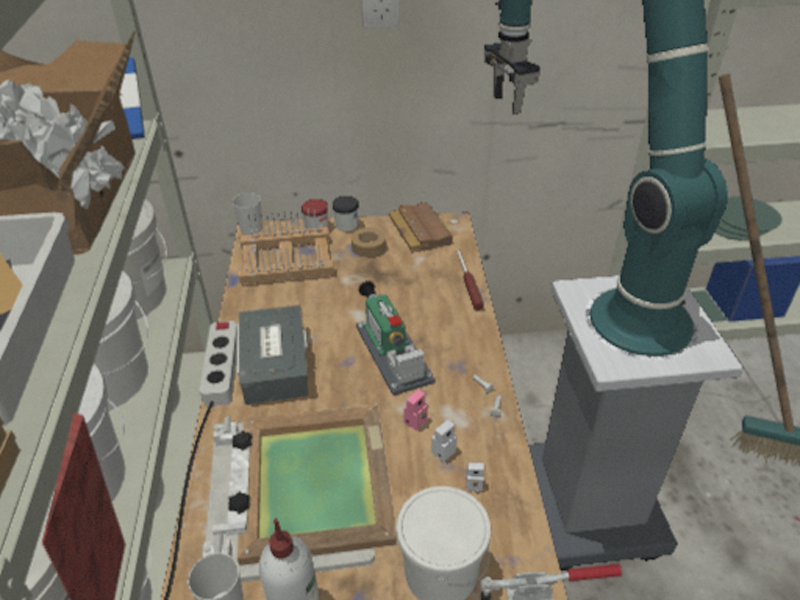

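Candidates for the lug in the scene view (800 px scale): pink (299,362) is excluded, the larger grey one is at (272,388), and the smaller grey one is at (244,417). I choose (272,388). The setter runs from its knob (418,288) to its nest (345,342). I'll check the choice in one close crop.

```bash
python3 - <<'E'
from h import *
a=np.load('a.npy')[:,:,::-1];b=np.load('b.npy')[:,:,::-1]
# scene crop 140..290 x 165..285 ; side crop 220..340 x 170..320
c=cv2.resize(a[170:290,140:280],None,fx=3.1,fy=3.1,interpolation=cv2.INTER_CUBIC)
d=cv2.resize(b[170:320,220:325],None,fx=3.1,fy=3.1,interpolation=cv2.INTER_CUBIC)
m=np.zeros((480,800,3),np.uint8);m[:c.shape[0],:c.shape[1]]=c;m[:d.shape[0],440:440+d.shape[1]]=d
cv2.imwrite('pics/c.png',m)
print('lug',at('scene',272*.64,396*.64,.02),at('side',444*.64,448*.64,.02))
print('knob',at('scene',418*.64,288*.64,.058),at('side',368*.64,289*.64,.058))
print('nest',at('scene',347*.64,340*.64,.06),at('side',405*.64,358*.64,.06))
print(pinch_z)
E
```

```text
lug [0.46285825 0.2940014  0.02      ] [0.47665058 0.29306705 0.02      ]
knob [ 0.57301311 -0.11025569  0.058     ] [ 0.57464641 -0.11295955  0.058     ]
nest [0.49800164 0.10665673 0.06      ] [0.52172573 0.10533134 0.06      ]
0.0187
```

View pics/c.png

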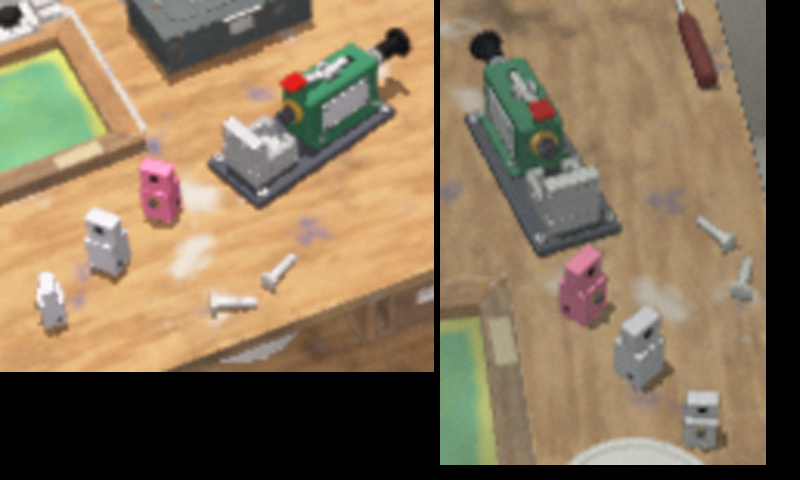

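The middle grey lug is clearly larger than the end one, so I keep that choice. The setter's nest is towards +y and its knob towards -y. I'll move to an overview above the setter first.

```bash
python3 -m inch '[-1,0.0335,-0.02,-0.014,0,-1,0.0335,-0.02,-0.014,0,-1,0.0335,-0.02,-0.014,0,-1,0.0335,-0.02,-0.014,0,-1,0.0335,-0.02,-0.014,0,-1,0.0335,-0.02,-0.014,0,-1,0.0335,-0.02,-0.014,0,-1,0.0335,-0.02,-0.014,0,-1,0.0335,-0.02,-0.014,0,-1,0.0335,-0.02,-0.014,0,-1,0.0335,-0.02,-0.014,0,-1,0.0335,-0.02,-0.014,0]'
python3 -m inch '[-1,0.004,-0.04,0,0,-1,0.004,-0.04,0,0,-1,0.004,-0.04,0,0,-1,0.004,-0.04,0,0,-1,0.004,-0.04,0,0,-1,0.004,-0.04,0,0,-1,0.004,-0.04,0,0,-1,0,0,0,0,-1,0,0,0,0]'
python3 - <<'E'
from h import *
import pickle
pickle.dump(camera_info('wrist'),open('w1.pkl','wb'))
snap('wrist','w1',scale=1.5625)
print(read_state()['ee_pos'],read_state()['eef_rot'],read_state()['joint_pos'])
E
```

```text
time: 1.1
ee_pos: [0.4928, -0.2943, 0.3504]
eef_rot: [[0.968, 0.251, -0.0], [0.251, -0.968, 0.0], [-0.0, -0.0, -1.0]]
ft_force: [0.9, 0.5, -0.5]
gripper_width: 1.0
finger_force: 0.0
time: 1.85
ee_pos: [0.4485, -0.0159, 0.3501]
eef_rot: [[0.967, 0.256, 0.0], [0.256, -0.967, -0.001], [0.0, 0.001, -1.0]]
ft_force: [0.6, -1.2, 0.4]
gripper_width: 1.002
finger_force: 0.0
[ 0.44872019 -0.01794661  0.34983048] [[ 9.67686304e-01  2.52157127e-01  2.32541854e-05]
 [ 2.52157055e-01 -9.67685951e-01 -8.48801326e-04]
 [-1.91528555e-04  8.27237125e-04 -9.99999639e-01]] [ 0.43006065  0.00504648 -0.46064452  1.81036213  0.00318686  1.32671395
 -1.34723651]
```

View pics/w1.png

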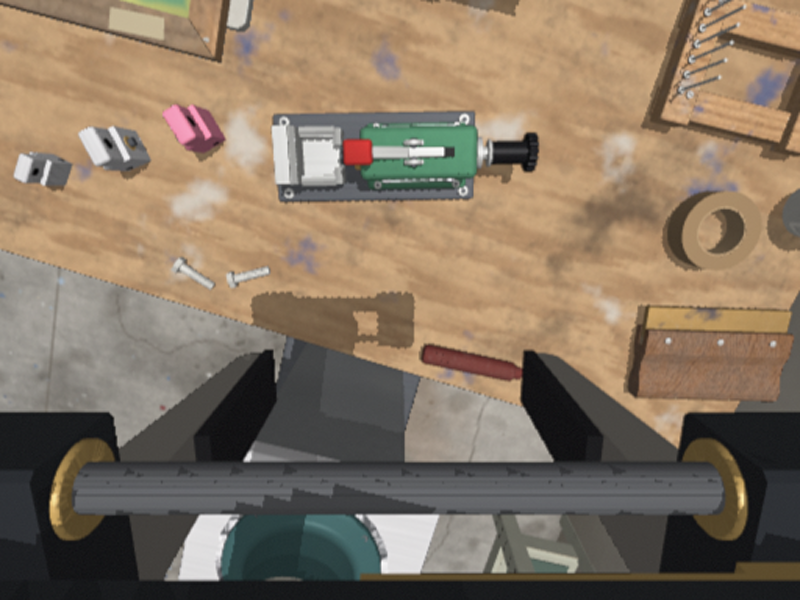

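The wrist view (800 px) shows the setter axis nearly horizontal in the image. The knob is at (515,152), the pad at (357,152), the nest at (320,155) and the anvil at (285,155). The lug is at (115,148), pink is at (193,128), and the small grey one is at (42,170). I'll compute the setter pose and move over the lug.

```bash
python3 - <<'E'
from h import *
import pickle
i=pickle.load(open('w1.pkl','rb'))
P=lambda u,v,z:at('wrist',u*.64,v*.64,z,i)
from scipy.optimize import least_squares
# setter-frame features; base x range unknown
kn=P(509,152,.058);fl=P(531.5,152,.058);pad=P(357,152,.103);
cs=[P(*c,.012) for c in((274,113.5),(474,112),(476,200),(279,202))]
print('knob',kn,'fl',fl,'pad',pad)
print(cs, np.mean(cs,0))
d=(pad-kn)[:2];print('axis',d,np.hypot(*d),np.degrees(np.arctan2(d[1],d[0])))
for a,b in((1,0),(2,3)):
  e=(cs[b]-cs[a]);print(np.linalg.norm(e),np.degrees(np.arctan2(e[1],e[0])))
e=cs[0]-cs[3];print(np.linalg.norm(e),np.degrees(np.arctan2(e[1],e[0]))-90)
E
python3 -m inch '[-1,0.0075,-0.036,0.012,0,-1,0.0075,-0.036,0.012,0,-1,0.0075,-0.036,0.012,0,-1,0.0075,-0.036,0.012,0,-1,0.0075,-0.036,0.012,0,-1,0.0075,-0.036,0.012,0,-1,0.0075,-0.036,0.012,0,-1,0.0075,-0.036,0.012,0,-1,0,0,0,0,-1,0,0,0,0]'
python3 - <<'E'
from h import *
import pickle
pickle.dump(camera_info('wrist'),open('w2.pkl','wb'))
snap('wrist','w2',scale=1.5625)
print(read_state()['ee_pos'])
E
```

```text
knob [ 0.57075893 -0.09545013  0.058     ] fl [ 0.57632311 -0.11651702  0.058     ] pad [0.53154308 0.04271782 0.103     ]
[array([0.54992424, 0.14339125, 0.012     ]), array([ 0.60437701, -0.05703873,  0.012     ]), array([ 0.51952521, -0.0852672 ,  0.012     ]), array([0.46294958, 0.12067436, 0.012     ])] [0.53419401 0.03043992 0.012     ]
axis [-0.03921586  0.13816794] 0.14362543033484473 105.84539863621643
0.20769516502873878 105.19923849061641
0.213571370266018 105.36117089319286
0.08989242898680011 -75.36195121250893
time: 2.73
ee_pos: [0.4345, 0.2761, 0.2523]
eef_rot: [[0.968, 0.253, -0.003], [0.253, -0.968, -0.0], [-0.003, -0.0, -1.0]]
ft_force: [0.3, -0.4, 0.5]
gripper_width: 1.002
finger_force: 0.0
[0.43539776 0.27457812 0.25292952]
```

View pics/w2.png

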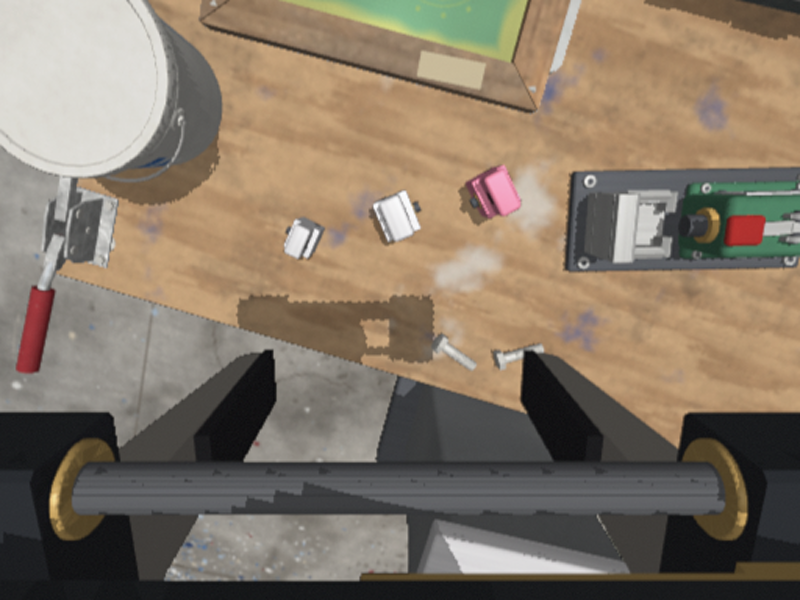

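The lug is at (396,216) and its pin points right at (417,206), towards the setter, so lug +x is already roughly setter +x. I'll take a zoomed crop to get its angle.

```bash
python3 - <<'E'
from h import *
im=np.load('pics/w2.npy')
c=im[108:168,220:300];d=im[100:180,355:455]
m=np.zeros((600,800,3),np.uint8)
m[:420,:]=0
c=cv2.resize(c,None,fx=5,fy=5,interpolation=cv2.INTER_CUBIC);d=cv2.resize(d,None,fx=3.75,fy=3.75,interpolation=cv2.INTER_CUBIC)
m=np.zeros((310,780,3),np.uint8);m[:300,:400]=c;m[:300,402:402+375]=d
cv2.imwrite('pics/d.png',m)
E
```

```text
(no output)
```

View pics/d.png

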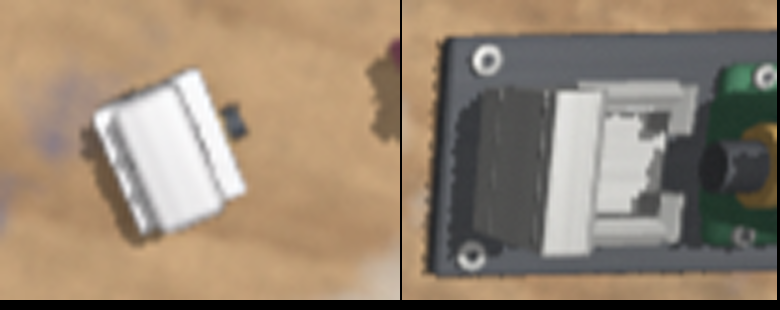

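```bash
python3 - <<'E'
from h import *
import pickle
i=pickle.load(open('w2.pkl','rb'))
L=lambda x,y,z:at('wrist',220+x/5-.4,108+y/5-.4,z,i)
S=lambda x,y,z:at('wrist',355+(x-402)/3.75-.37,100+y/3.75-.37,z,i)
ang=lambda e:np.degrees(np.arctan2(e[1],e[0]))
t=[L(*c,.07) for c in((117,108),(178,85),(222,205),(165,230))]
print('tongue c',np.mean(t,0),'y-edges',ang(t[0]-t[3]),ang(t[1]-t[2]),'x-edges',ang(t[0]-t[1]),ang(t[3]-t[2]),[np.linalg.norm(t[k]-t[k-1]) for k in range(4)])
f=[L(*c,.044) for c in((196,68),(245,190),(93,115))]
print('foot: edge',ang(f[0]-f[1]),'-x',np.mean(f[:2],0),'wid',np.linalg.norm(f[0]-f[1]),ang(f[2]-f[0]),np.linalg.norm(f[2]-f[0]), 'centre',(f[1]+f[2])/2)
th=np.radians(105.4);ex=np.array([np.cos(th),np.sin(th),0]);ey=np.array([-ex[1],ex[0],0])
# origin from w1
i1=pickle.load(open('w1.pkl','rb'));P=lambda u,v,z:at('wrist',u*.64,v*.64,z,i1)
fl=P(531.5,152,.058);pad=P(357,152,.103)
O=(fl+ex*.133+pad-ex*.03)/2; O[2]=0;print('O from w1',O,fl+ex*.133-ex*0,pad-ex*.03)
pad2=at('wrist',745*.64,230*.64,.103,i);print('pad w2',pad2-ex*.03)
def fr(p):
  d=p-O;return np.round([d@ex*1e3,d@ey*1e3],1)
print('anvil top',[fr(S(*c,.074)) for c in((555,93),(543,255))],'face edge',[fr(S(*c,.066)) for c in((603,93),(590,248))],[fr(S(*c,.074)) for c in((603,93),(590,248))])
print('cheek outer',[fr(S(*c,.048)) for c in((697,85),(580,83),(593,245),(680,243))])
print('cheek inner gap',[fr(S(*c,.048)) for c in((605,112),(668,112),(600,215),(660,215))],[fr(S(*c,.028)) for c in((605,112),(668,112),(600,215),(660,215))])
print('base end',[fr(S(*c,.012)) for c in((447,38),(433,270))])
s=read_state();print(s['ee_pos'],s['eef_rot'])
E
```

```text
tongue c [0.47528006 0.28760841 0.07      ] y-edges 36.05923854682587 35.25095604032438 x-edges 124.78563542707724 128.21903989936433 [np.float64(0.03153036187556356), np.float64(0.015674632610805535), np.float64(0.03061029754418467), np.float64(0.015249782683331442)]
foot: edge 37.22553264682537 -x [0.48363803 0.27650762 0.044     ] wid 0.03350897561389737 128.55559476122522 0.029012249027445088 centre [0.47459675 0.28785147 0.044     ]
O from w1 [0.54025695 0.01275131 0.        ] [0.54100415 0.01170767 0.058     ] [0.53950976 0.01379495 0.103     ]
pad w2 [0.5398352  0.01560256 0.103     ]
anvil top [array([113.6, -25.5]), array([112.3,  26.3])] face edge [array([ 94.5, -25.1]), array([93.3, 25.5])] [array([ 98.3, -25.3]), array([97.2, 24.2])]
cheek outer [array([ 54.4, -26.7]), array([ 94. , -27.9]), array([83.7, 27.4]), array([53.4, 27.1])]
cheek inner gap [array([ 84.5, -18.2]), array([ 63.1, -17.9]), array([82.4, 16.9]), array([61.6, 17.2])] [array([ 74.9, -17.2]), array([ 52.5, -16.9]), array([72.7, 19.6]), array([50.8, 19.9])]
base end [array([127.7, -43.6]), array([126.5,  41.9])]
[0.43539776 0.27457812 0.25292952] [[ 9.68305507e-01  2.49761977e-01 -1.84403788e-03]
 [ 2.49760371e-01 -9.68307098e-01 -1.05915069e-03]
 [-2.05013054e-03  5.65013856e-04 -9.99997739e-01]]
```

Lug at (0.475, 0.288) with heading about 126.5°. Setter heading about 105.6°, nest about (0.520, 0.087). I'll spin -112° so tool x follows lug x, and descend to a close-look height.

```bash
python3 -m inch '[-1,0.0416,-0.0028,0,0,-1,0,0,0,-7,-1,0,0,0,-7,-1,0,0,0,-7,-1,0,0,0,-7,-1,0,0,0,-7,-1,0,0,0,-7,-1,0,0,0,-7,-1,0,0,0,-7,-1,0,0,0,-7,-1,0,0,0,-7,-1,0,0,0,-7]'
python3 -m inch '[-1,0,0,0.02,-7,-1,0,0,0.02,-7,-1,0,0,0.02,-7,-1,0,0,0.02,-7,-1,0,0,0.02,-7,-1,0,0,0,0,-1,0,0,0,0,-1,0,0,0,0]'
python3 - <<'E'
from h import *
import pickle
pickle.dump(camera_info('wrist'),open('w3.pkl','wb'))
snap('wrist','w3',scale=1.5625)
s=read_state();print(s['ee_pos'],s['eef_rot'],s['joint_pos'])
E
```

```text
time: 3.78
ee_pos: [0.4761, 0.2857, 0.254]
eef_rot: [[-0.028, 1.0, 0.001], [1.0, 0.028, -0.002], [-0.002, 0.001, -1.0]]
ft_force: [-0.0, 0.0, 0.5]
gripper_width: 1.0
finger_force: 0.0
time: 4.45
ee_pos: [0.4756, 0.2881, 0.1549]
eef_rot: [[-0.591, 0.807, 0.001], [0.807, 0.591, 0.0], [-0.001, 0.001, -1.0]]
ft_force: [-0.7, 0.4, 1.5]
gripper_width: 1.0
finger_force: 0.0
[0.47558206 0.28859508 0.15530545] [[-5.91879340e-01  8.06023410e-01  2.26053686e-03]
 [ 8.06025831e-01  5.91880286e-01  2.96510147e-04]
 [-1.09897308e-03  1.99754933e-03 -9.99997401e-01]] [ 0.16829614  0.57649249 -1.0388859   1.81527207  0.56377103  1.07885714
 -0.44631633]
```

View pics/w3.png

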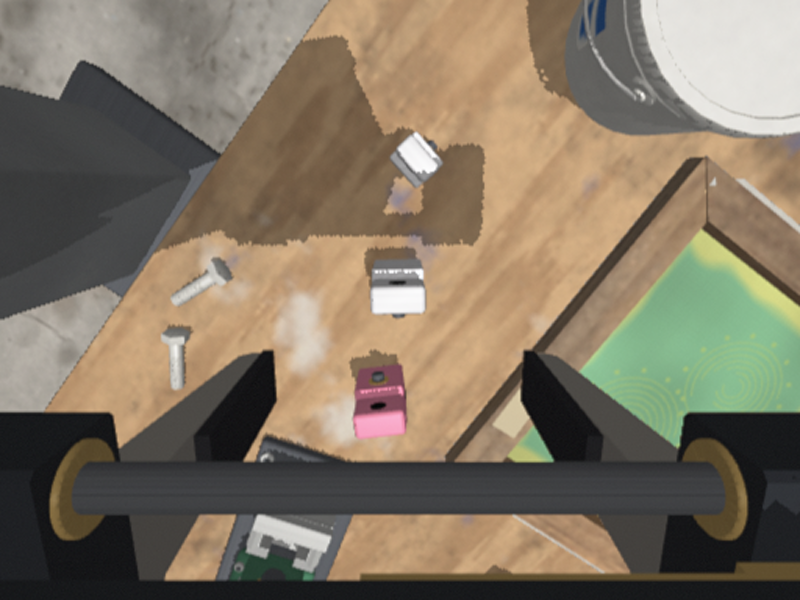

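The lug, at (399,300), sits square between the finger pads with its pin pointing down in the image. I'll check its offset numerically.

```bash
python3 - <<'E'
from h import *
import pickle
i=pickle.load(open('w3.pkl','rb'));s=read_state();R=np.array(s['eef_rot']);p=np.array(s['ee_pos'])
im=np.load('pics/w3.npy');g=cv2.cvtColor(im,cv2.COLOR_BGR2GRAY)
print(g[165:206:1,255]);print(g[195,232:278]);print(g[188,232:278])
# bright mask fit
hsv=cv2.cvtColor(im,cv2.COLOR_BGR2HSV);m=((hsv[...,1]<40)&(g>225)).astype(np.uint8);m[:175]=0;m[210:]=0;m[:,:230]=0;m[:,280:]=0
c=max(cv2.findContours(m,0,2)[0],key=cv2.contourArea);r=cv2.minAreaRect(c);print(r,cv2.boundingRect(c))
b=[at('wrist',*q,.07,i) for q in cv2.boxPoints(r)]
print('tongue c tool',R.T@(np.mean(b,0)-p),[R.T@(q-p) for q in b])
E
```

```text
[102 107 109 110 110 109 116 183 201 160 156 158 147 124  84  30  46 100
 161 216 239 247 248 247 246 248 249 250 249 247 246 246 247 247 237 186
 121 108 137 170 181]
[163 162 162 161 161 162 208 236 245 245 245 245 246 246 246 246 247 247
 247 246 246 246 246 246 246 246 246 246 246 246 246 246 246 246 246 246
 246 246 236 214 154 169 175 175 174 173]
[161 161 160 158 145 175 214 238 243 243 243 244 244 244 244 245 245 245
 245 246 246 246 246 247 247 247 247 247 247 248 248 248 248 248 248 248
 248 248 236 207 152 169 175 174 174 172]
((254.5, 191.5), (15.0, 31.0), 90.0) (239, 184, 32, 16)
tongue c tool [ 0.0006738  -0.0011334   0.08530266] [array([ 0.00800234, -0.01571447,  0.08526548]), array([0.00794879, 0.01347282, 0.08532385]), array([-0.00665579,  0.0136278 ,  0.08534021]), array([-0.00660012, -0.01591976,  0.08528112])]
```

```bash
python3 -m inch '[-1,0,0,0.02,0,-1,0,0,0.02,0,-1,0,0,0.02,0,-1,0,0,0.02,0,-1,0,0,0.02,0,-1,0,-0.001,0.0185,0,-1,0,0,0,0,1,0,0,0,0,1,0,0,0,0,1,0,0,0,0,1,0,0,0,0,1,0,0,0,0]' 25
python3 -m inch '[1,0,0,0,0,1,0,0,0,0,1,0,0,0,0,1,0,0,-0.015,0,1,0,0,-0.03,0,1,0,0,-0.03,0,1,0,0,-0.03,0,1,0,0,-0.015,7,1,0,0,0,7,1,0,0,0,7,1,0,0,0,0,1,0,0,0,0]'
python3 -c "
from h import *
s=read_state();print(s['ee_pos'],s['eef_rot'])"
```

```text
time: 5.5
ee_pos: [0.474, 0.2887, 0.0363]
eef_rot: [[-0.595, 0.804, 0.002], [0.804, 0.595, 0.001], [-0.0, 0.002, -1.0]]
ft_force: [0.0, 0.2, -0.3]
gripper_width: 0.66
finger_force: 0.0
time: 6.5
ee_pos: [0.4734, 0.2886, 0.1562]
eef_rot: [[-0.271, 0.962, 0.001], [0.962, 0.271, -0.0], [-0.0, 0.001, -1.0]]
ft_force: [0.1, 0.5, -0.4]
gripper_width: 0.003
finger_force: 0.0
[0.47337164 0.28863125 0.15624436] [[-2.71483979e-01  9.62442380e-01  1.05578184e-03]
 [ 9.62442839e-01  2.71484330e-01 -2.02349497e-04]
 [-4.81377957e-04  9.61195026e-04 -9.99999422e-01]]
```

The fingers close slowly, so I lifted too soon and missed the lug. I'll open, spin back and look again.

```bash
python3 -m inch '[-1,0,0,0,-7,-1,0,0,0,-7,-1,0,0,0,-7,-1,0,0,0,0,-1,0,0,0,0,-1,0,0,0,0,-1,0,0,0,0,-1,0,0,0,0,-1,0,0,0,0,-1,0,0,0,0,-1,0,0,0,0,-1,0,0,0,0]'
python3 - <<'E'
from h import *
import pickle
i=camera_info('wrist');pickle.dump(i,open('w4.pkl','wb'))
snap('wrist','w4',(180,120,340,240),5)
s=read_state();R=np.array(s['eef_rot']);p=np.array(s['ee_pos']);print(p,R,s['gripper_width'])
im=np.load('pics/w4.npy');g=cv2.cvtColor(im,cv2.COLOR_BGR2GRAY)
hsv=cv2.cvtColor(im,cv2.COLOR_BGR2HSV);m=((hsv[...,1]<40)&(g>225)).astype(np.uint8);m[:165]=0;m[220:]=0;m[:,:220]=0;m[:,290:]=0
c=max(cv2.findContours(m,0,2)[0],key=cv2.contourArea);r=cv2.minAreaRect(c);print(r,cv2.boundingRect(c))
b=[at('wrist',*q,.07,i) for q in cv2.boxPoints(r)]
print('tongue c tool',R.T@(np.mean(b,0)-p),[R.T@(q-p) for q in b])
E
```

```text
time: 7.5
ee_pos: [0.4734, 0.2885, 0.1554]
eef_rot: [[-0.595, 0.803, 0.0], [0.803, 0.595, -0.0], [-0.0, 0.0, -1.0]]
ft_force: [-0.1, 0.1, 0.6]
gripper_width: 0.851
finger_force: 0.0
[0.47337623 0.28850883 0.15538066] [[-5.95357079e-01  8.03461228e-01  6.02048583e-05]
 [ 8.03461223e-01  5.95357082e-01 -8.88047808e-05]
 [-1.07194587e-04 -4.49828579e-06 -9.99999994e-01]] 0.8942170750651833
((256.0, 193.5), (15.0, 32.0), 90.0) (240, 186, 33, 16)
tongue c tool [-0.00097732  0.00064062  0.08538076] [array([ 0.00636429, -0.01447685,  0.08538004]), array([0.00635253, 0.01574834, 0.0853799 ]), array([-0.00831884,  0.01594436,  0.08538148]), array([-0.00830725, -0.01465338,  0.08538161])]
```

View pics/w4.png

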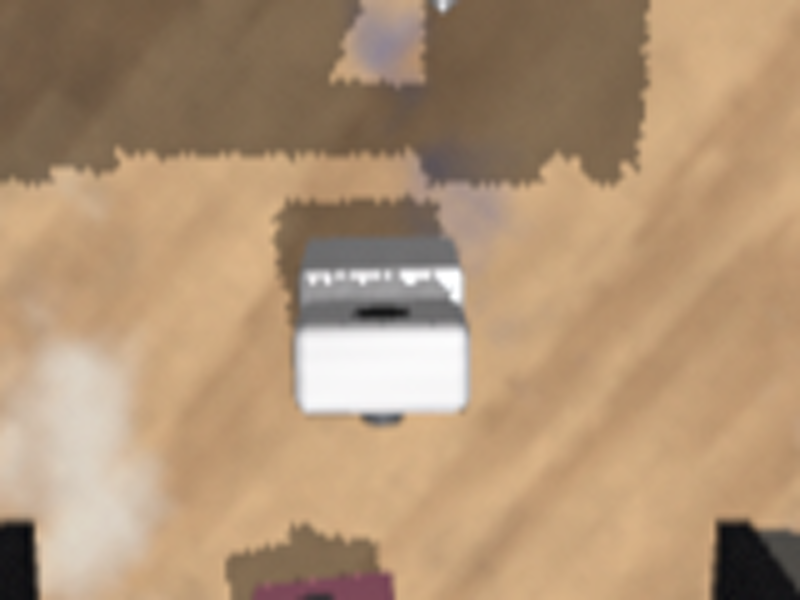

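The lug still stands undisturbed and square between the fingers. I'll grasp again with more closing time.

```bash
python3 -m inch '[-0.2,0,0,0.02,0,-0.2,0,0,0.02,0,-0.2,0,0,0.02,0,-0.2,0,0,0.02,0,-0.2,0,0,0.02,0,-0.2,-0.001,0,0.0185,0,1,0,0,0,0,1,0,0,0,0,1,0,0,0,0,1,0,0,0,0,1,0,0,0,0,1,0,0,0,0]' 25
python3 -m inch '[1,0,0,0,0,1,0,0,0,0,1,0,0,0,0,1,0,0,0,0]'
```

```text
time: 8.55
ee_pos: [0.4745, 0.2878, 0.0378]
eef_rot: [[-0.595, 0.804, 0.001], [0.804, 0.595, 0.0], [-0.001, 0.001, -1.0]]
ft_force: [-2.7, -2.4, 10.7]
gripper_width: 0.189
finger_force: 5.6
time: 8.88
ee_pos: [0.474, 0.2881, 0.0402]
eef_rot: [[-0.595, 0.803, 0.002], [0.803, 0.595, -0.002], [-0.003, 0.001, -1.0]]
ft_force: [-6.3, -5.2, 25.2]
gripper_width: 0.007
finger_force: 12.6
```

The width reads zero with a push upward, so something is off. I'll look at all three cameras in one montage.

```bash
python3 - <<'E'
from h import *
W=camera('wrist')[:,:,::-1]
i=camera_info('wrist');s=read_state();print(s['ee_pos'],s['gripper_width'],s['finger_force'],s['ft_force'],proj('wrist',s['ee_pos']))
p=[.475,.288,.04];m=np.zeros((600,800,3),np.uint8)
def crop(im,c,r,f):
  u,v=map(int,c);u=max(u,r);v=max(v,r);k=im[v-r:v+r,u-r:u+r];return cv2.resize(k,(f,f),interpolation=cv2.INTER_CUBIC)
m[:300,:300]=crop(camera('scene')[:,:,::-1],proj('scene',p),40,300)
m[300:,:300]=crop(camera('side')[:,:,::-1],proj('side',p),40,300)
m[:375,300:]=cv2.resize(W,(500,375),interpolation=cv2.INTER_AREA)
cv2.imwrite('pics/e.png',m)
E
```

```text
[0.47413864 0.28813991 0.04027285] 0.003830863277728252 12.534830391523428 [-5.38560985 -5.17193061 25.07594763] [255.60327512 221.71785657]
```

View pics/e.png

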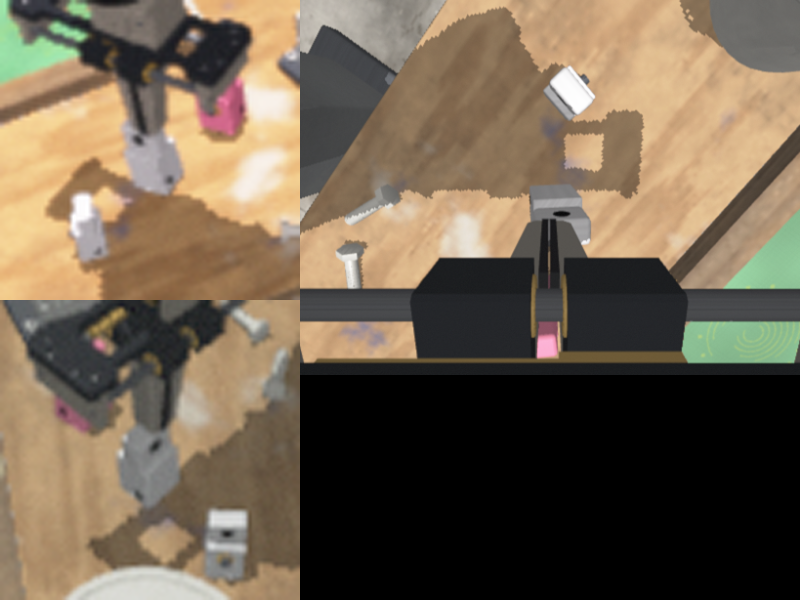

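The fingers are shut at the lug's top and did not hold it. I'll open, lift, and measure the lug numerically.

```bash
python3 -m inch '[-1,0,0,0,0,-1,0,0,0,0,-1,0,0,0,0,-1,0,0,0,0,-1,0,0,0,0,-1,0,0,0,0,-1,0,0,0,0,-1,0,0,0,0,-1,0,0,0,0,-1,0,0,0,0,-1,0,0,0,0,-1,0,0,0,0]' 
python3 -m inch '[-1,0,0,-0.03,0,-1,0,0,-0.03,0,-1,0,0,-0.03,0,-1,0,0,-0.029,0,-1,0,0,0,0,-1,0,0,0,0]' 
cat > lug.py <<'E'
from h import *
import pickle
i=camera_info('wrist');pickle.dump(i,open('w5.pkl','wb'))
im=np.array(camera('wrist')[:,:,::-1]);np.save('pics/w5.npy',im)
s=read_state();R=np.array(s['eef_rot']);p=np.array(s['ee_pos']);print(p,R,s['gripper_width'])
g=cv2.cvtColor(im,cv2.COLOR_BGR2GRAY)
hsv=cv2.cvtColor(im,cv2.COLOR_BGR2HSV)
for th in(225,90):
  m=((hsv[...,1]<45)&(g>th)).astype(np.uint8);m[:130]=0;m[225:]=0;m[:,:200]=0;m[:,320:]=0
  for c in cv2.findContours(m,0,2)[0]:
    if cv2.contourArea(c)<100:continue
    r=cv2.minAreaRect(c);print(th,r,cv2.boundingRect(c))
    b=[at('wrist',*q,.07,i) for q in cv2.boxPoints(r)]
    print(' tool',R.T@(np.mean(b,0)-p),np.round([(R.T@(q-p))[:2]*1e3 for q in b]).tolist())
E
python3 lug.py
```

```text
time: 10.03
ee_pos: [0.4736, 0.2872, 0.0363]
eef_rot: [[-0.595, 0.804, -0.001], [0.804, 0.595, -0.001], [0.0, -0.001, -1.0]]
ft_force: [-0.4, -0.4, -0.3]
gripper_width: 0.854
finger_force: 0.0
time: 10.53
ee_pos: [0.4747, 0.2879, 0.1569]
eef_rot: [[-0.595, 0.804, 0.002], [0.804, 0.595, 0.001], [-0.001, 0.002, -1.0]]
ft_force: [0.0, 0.3, -1.4]
gripper_width: 1.0
finger_force: 0.0
[0.47400563 0.28709861 0.15552393] [[-5.94976041e-01  8.03743414e-01  1.86426199e-04]
 [ 8.03743099e-01  5.94975989e-01 -7.76782945e-04]
 [-7.35253288e-04 -3.12328471e-04 -9.99999681e-01]] 0.9995242953190207
225 ((255.5, 192.0), (14.0, 31.0), 90.0) (240, 185, 32, 15)
 tool [0.00033411 0.0014307  0.08552327] [[7.0, -13.0], [7.0, 16.0], [-7.0, 16.0], [-7.0, -13.0]]
90 ((255.0, 183.5), (37.0, 34.0), 90.0) (238, 165, 35, 38)
 tool [0.00838593 0.00095455 0.0855175 ] [[26.0, -15.0], [26.0, 17.0], [-10.0, 17.0], [-10.0, -15.0]]
```

The lug is back exactly where it was. Before retrying I'll print a coarse text map of the wrist part of that last picture, to understand the closed state.

```bash
python3 - <<'E'
import cv2,numpy as np
m=cv2.imread('pics/e.png');
def art(x0,x1,y0,y1,sx,sy):
  k=cv2.resize(m[y0:y1,x0:x1],((x1-x0)//sx,(y1-y0)//sy),interpolation=cv2.INTER_AREA);h=cv2.cvtColor(k,cv2.COLOR_BGR2HSV)
  for r in h: print(''.join('~' if (p[1]>70 and p[2]>60) else '0123456789'[min(9,p[2]*10//256)] for p in r))
art(500,620,175,270,2,4);print();art(90,210,70,210,2,4)
E
```

```text
<stdin>:5: RuntimeWarning: overflow encountered in scalar multiply
Traceback (most recent call last):
OverflowError: Python integer 256 out of bounds for uint8
```

```bash
python3 - <<'E'
import cv2,numpy as np
m=cv2.imread('pics/e.png');
def art(x0,x1,y0,y1,sx,sy):
  k=cv2.resize(m[y0:y1,x0:x1],((x1-x0)//sx,(y1-y0)//sy),interpolation=cv2.INTER_AREA);h=cv2.cvtColor(k,cv2.COLOR_BGR2HSV).astype(int)
  for r in h: print(''.join('~' if (p[1]>70 and p[2]>60) else '0123456789'[min(9,p[2]*10//256)] for p in r))
art(500,620,175,270,2,4);print();art(90,210,70,210,2,4)
E
```

```text
~~~~~~~~~~~~~~~~~~~~~~~~~~~~~44444444444444~~~~~~~~~~~~~~~~~
~~~~~~~~~~~~~~~~~~~~~~~~~~~~~44444444444445~~~~~~~~~~~~~~~~~
~~~~~~~~~~~~~~~5555445544444444444444444~~~~~~~~~~~~~~~~~~~~
~~~~~~~~~~~~~~~444444444444444444444445~~~~~~~~~~~~~~~~~~~~~
~~~~~~~~~~~~~~~4444444444444445444444457~~~~~~~~~~~~~~~~~~~~
~~~~~~~~~~~~~~~44444555555555555555555556~~~~~~~~~~~~~~~~~~~
~~~~~~~~~~~~~~~35666666666666666666666666~~~~~~~~~~~~~~~~~~~
~~~~~~~~~~~~~~~45666666666666666666665556~~~~~~~~~~~~~~~~~~~
~~~~~~~~~~~~~~~445544444444443333444444445~~~~~~~~~~~~~~~~~~
~~~~~~~~~~~~~~~54444444444311000012444444457~~~~~~~~~~~~~~~~
~~~~~~~~~~~~~~~544444333433344444455555555556~~~~~~~~~~~~~~~
~~~~~~~~~~~~~~~4333331113111333334456666666657~~~~~~~~~~~~~~
~~~~~~~~~~~~~433333321113111233333335666666656~~~~~~~~~~~~~~
~~~~~~~~~~~~4333333321113111233333333566666656~~~~~~~~~~~~~~
~~~~~~~~~~~3333333332111311113333333335666665~~~~~~~~~~~~~~~
~~~~~~~~~~33333333331111311113333333333566667~~~~~~~~~~~~~~~
~~~~~~~~~333333333331111211113333333333358988~~~~~~~~~~~~~~~
~~~~~~~~333333333333111121111333333333333~~~~~~~~~~~~~~~~~~~
~~
[... 1738 characters left out ...]
776666666666667~~~~~~~~~~~~~~
~~~~~~~~~~~~~~~~~~~877777767776666666666666666~~~~~~~~~~~~~~
~~~~~~~~~~~~~~~~~~~~877777777766666666666666667~~~~~~~~~~~~~
~~~~~~~~~~~~~~~~~~~~87776777666666666554455666~~~~~~~~~~~~~~
~~~~~~~~~~~~~~~~~~~~~666677766666666654334567~~~~~~~~~~~~~~~
~~~~~~~~~~~~~~~~~~~~55666666777666666554456~~~~~~~~~~~~~~~~~
~~~~~~~~~~~~~~~~5~~~5555566677776666666556~~~~~~~~~~~~~~~~~~
~~~~~~~~~~~~~~~~544~~~~~~~~~666666666665~~~~~~~~~~~~~~~~~~~~
8~~~~~~~~~~~~~~~6555~~~~~~~~~~~~~~~~~~~~~~~~~~~~~~~~~~~~~~~~
99~~~~~~~~~~~~~~777665~~~~~~~~~~~~~~~~~~~~~~~~~~~~~~~~~~~~~~
99~~~~~~~~~~~~~~~~65~~~~~~~~~~~~~~~~~~~~~~~~~~~~~~~~~~~~~~~~
8878~~~~~~~~~~~~~~~~~~~~~~~~~~~~~~~~~~~~~~~~~~~~~~~~~~~~~~~~
```

The map explains it: the shut tips stood on the tongue's top (z≈0.07) while the TCP read 0.040. So the real fingertips sit about 30 mm behind the reported TCP. The finger spacing in the wrist view, 252 px against an expected 210, agrees. I'll regrasp 30 mm lower, which stays above the table either way.

```bash
python3 -m inch '[-0.4,0,0.001,0.02,0,-0.4,0,0,0.02,0,-0.4,0,0,0.02,0,-0.4,0,0,0.02,0,-0.4,0,0,0.02,0,-0.4,0,0,0.02,0,-0.4,0,0,0.02,0,-0.4,0,0,0.0085,0,-0.4,0,0,0,0]' 25
python3 -m inch '[1,0,0,0,0,1,0,0,0,0,1,0,0,0,0,1,0,0,0,0,1,0,0,0,0,1,0,0,0,0,1,0,0,0,0,1,0,0,0,0]'
```

```text
time: 11.33
ee_pos: [0.4724, 0.2868, 0.0042]
eef_rot: [[-0.596, 0.803, -0.005], [0.803, 0.596, -0.003], [0.001, -0.006, -1.0]]
ft_force: [0.5, -0.9, 0.3]
gripper_width: 0.703
finger_force: 0.0
time: 12.0
ee_pos: [0.4753, 0.2884, 0.0081]
eef_rot: [[-0.595, 0.804, 0.001], [0.804, 0.595, 0.0], [-0.001, 0.001, -1.0]]
ft_force: [0.5, -2.3, 5.4]
gripper_width: 0.365
finger_force: 24.9
```

Gripped at 33.6 mm with 25 N. Next I'll lift, turn to the setter heading, and hover beside the nest for a precise look.

```bash
python3 -m inch '[1,0,0,-0.02,0,1,0,0,-0.03,0,1,0,0,-0.03,0,1,0,0,-0.032,0,1,0,0,0,7,1,0,0,0,7,1,0,0,0,7]'
python3 -m inch '[1,-0.0343,-0.0143,0,0,1,-0.0343,-0.0143,0,0,1,-0.0343,-0.0143,0,0,1,-0.0343,-0.0143,0,0,1,-0.0343,-0.0143,0,0,1,-0.0343,-0.0143,0,0,1,0,0,0,0,1,0,0,0,0,1,0,0,0,0]'
python3 - <<'E'
from h import *
import pickle
i=camera_info('wrist');pickle.dump(i,open('w6.pkl','wb'))
s=read_state();R=np.array(s['eef_rot']);p=np.array(s['ee_pos']);print(p,R[:,0],s['gripper_width'],s['finger_force'])
pickle.dump((p,R),open('p6.pkl','wb'))
im=np.array(camera('wrist')[:,:,::-1]);np.save('pics/w6.npy',im)
q=proj('wrist',[.5197,.0874,.048],i);l=proj('wrist',p+[0,0,.0],i);print(q,l)
u0,v0,u1,v1=max(0,int(q[0])-85),max(0,int(q[1])-80),int(q[0])+75,int(q[1])+40
u0=int(q[0])-115;u1=u0+160;print(u0,v0,u1,v1)
cv2.imwrite('pics/f.png',cv2.resize(im[v0:v1,u0:u1],None,fx=5,fy=5,interpolation=cv2.INTER_CUBIC))
E
```

```text
time: 12.58
ee_pos: [0.4748, 0.2878, 0.1195]
eef_rot: [[-0.262, 0.965, 0.0], [0.965, 0.262, -0.0], [-0.0, 0.0, -1.0]]
ft_force: [-0.1, -0.8, -3.0]
gripper_width: 0.367
finger_force: 24.9
time: 13.33
ee_pos: [0.4472, 0.067, 0.1193]
eef_rot: [[-0.267, 0.964, 0.0], [0.964, 0.267, 0.0], [0.0, 0.0, -1.0]]
ft_force: [0.7, 0.7, -2.3]
gripper_width: 0.368
finger_force: 24.9
[0.44716477 0.06704585 0.11934256] [-2.67020984e-01  9.63690667e-01  3.02645202e-04] 0.36801436620049494 24.933922290802002
[338.43371069 195.66665479] [255.42252011 221.39014963]
223 115 383 235
```

View pics/f.png

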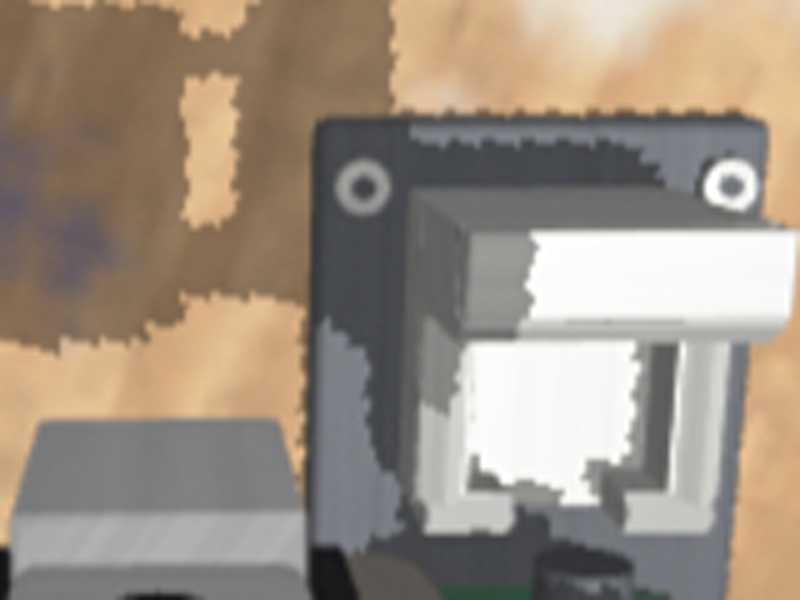

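The view (crop at 5x) shows the held lug's lower +x edge at (38..283, 420) and its foot-top edge at (13..305, 512). The anvil top is at y 230 to 335, x 467 to 792, and the nest cheeks and lips span x 430..712 with the lip edge at y 533 and its gap 513..625. All edges run parallel to the image axes. Next I'll work out the shift.

```bash
python3 - <<'E'
from h import *
import pickle
i=pickle.load(open('w6.pkl','rb'));p,R=pickle.load(open('p6.pkl','rb'))
def T(x,y,z): return np.round((R.T@(at('wrist',223+x/5-.4,115+y/5-.4,z,i)-p))[:2]*1e3,1)
b=.1112
print('lug bot',T(38,420,b),T(283,420,b),'foot top',T(13,512,b+.044),T(305,512,b+.044))
print('anvil far',T(470,230,.074),T(797,230,.074),'near top',T(467,320,.074),T(785,320,.074),'face',T(466,337,.066),T(780,337,.066))
print('lip out',T(430,533,.048),T(712,533,.048),'gap',T(513,533,.048),T(625,533,.048))
print('base',T(315,120,.012),T(768,118,.012), 'screws',T(362,187,.012),T(731,186,.012))
print('floor',T(470,400,.028),T(668,400,.028))
E
```

```text
lug bot [ 14.  -17.6] [14.  16.6] foot top [ 14.8 -17. ] [14.8 15.7]
anvil far [35.6 48.8] [ 35.6 101. ] near top [21.  49.1] [ 21.  100.5] face [16.5 50.6] [ 16.5 103.2]
lip out [-24.1  49.3] [-24.1 101.5] gap [-24.1  64.7] [-24.1  85.4]
base [48.8 29.8] [ 49.1 118.4] screws [35.7 39.4] [ 35.9 112.4]
floor [-3.7 59.6] [-3.7 98. ]
```

```bash
python3 -m inch '[1,0.0003,0.025,0,0,1,0.0003,0.025,0,0,1,0,0.0257,0,0,1,0,0,0,0,1,0,0,0,0,1,0,0,0.015,0,1,0,0,0.015,0,1,0,0,0.01,0,1,0,0,0.01,0,1,0,0,0,0,1,0,0,0,0]'
python3 -m inch '[1,0,0,0.005,0,1,0,0,0.005,0,1,0,0,0.005,0,1,0,0,0,0]'
```

```text
time: 14.3
ee_pos: [0.5192, 0.088, 0.069]
eef_rot: [[-0.269, 0.963, -0.001], [0.963, 0.269, -0.0], [0.0, -0.001, -1.0]]
ft_force: [0.5, 0.0, -2.1]
gripper_width: 0.363
finger_force: 25.0
time: 14.63
ee_pos: [0.5194, 0.0877, 0.0535]
eef_rot: [[-0.268, 0.963, -0.001], [0.963, 0.268, -0.0], [0.0, -0.001, -1.0]]
ft_force: [0.4, 0.6, -2.7]
gripper_width: 0.369
finger_force: 25.0
```

```bash
python3 -m inch '[1,0,0,0.004,0,1,0,0,0.004,0,1,0,0,0.004,0,1,0,0,0.003,0,1,0,0,0,0,1,0,0,0,0]'; python3 -m inch '[1,0,0,0.002,0,1,0,0,0,0,1,0,0,0,0]'
```

```text
time: 15.13
ee_pos: [0.5199, 0.0879, 0.0391]
eef_rot: [[-0.268, 0.963, -0.0], [0.963, 0.268, 0.0], [0.0, -0.0, -1.0]]
ft_force: [0.4, 0.7, -2.0]
gripper_width: 0.369
finger_force: 25.0
time: 15.38
ee_pos: [0.52, 0.0878, 0.0374]
eef_rot: [[-0.268, 0.963, -0.0], [0.963, 0.268, -0.0], [-0.0, -0.0, -1.0]]
ft_force: [-1.0, -0.0, -1.7]
gripper_width: 0.368
finger_force: 25.0
```

```bash
python3 -m inch '[1,0,0,0.001,0,1,0,0,0,0]';python3 -m inch '[1,0,0,0.001,0,1,0,0,0,0]';python3 -m inch '[1,0,0,0.001,0,1,0,0,0,0]'
```

```text
time: 15.55
ee_pos: [0.52, 0.0878, 0.0363]
eef_rot: [[-0.268, 0.963, -0.0], [0.963, 0.268, -0.0], [-0.0, -0.0, -1.0]]
ft_force: [-0.4, -0.7, -2.6]
gripper_width: 0.367
finger_force: 25.0
time: 15.72
ee_pos: [0.5201, 0.0879, 0.036]
eef_rot: [[-0.268, 0.963, 0.0], [0.963, 0.268, -0.001], [-0.001, -0.0, -1.0]]
ft_force: [-1.3, -1.7, 4.2]
gripper_width: 0.365
finger_force: 25.0
time: 15.88
ee_pos: [0.5201, 0.0878, 0.0359]
eef_rot: [[-0.268, 0.963, 0.0], [0.963, 0.268, -0.002], [-0.002, -0.0, -1.0]]
ft_force: [-4.7, -2.6, 14.4]
gripper_width: 0.369
finger_force: 25.0
```

The lug bottomed at z=0.036, exactly the expected home height. I'll unload, release gently, rise, and go towards the knob.

```bash
python3 -m inch '[1,0,0,-0.0018,0,1,0,0,0,0,0.1,0,0,0,0,0.1,0,0,0,0,-0.4,0,0,0,0,-0.4,0,0,0,0,-0.4,0,0,0,0,-0.4,0,0,0,0,-0.4,0,0,0,0,-0.4,0,0,0,0]'; python3 -m inch '[-0.4,0,0,-0.02,0,-0.4,0,0,-0.03,0,-0.4,0,0,-0.03,0,-0.4,-0.038,0,-0.03,0,-0.4,-0.038,0,0,0,-0.4,-0.038,0,0,0,-0.4,-0.038,0,0,0,-0.4,-0.038,0,0,0,-0.4,0,0,0,0,-0.4,0,0,0,0,-0.4,0,0,0,0]'
python3 - <<'E'
from h import *
import pickle
i=camera_info('wrist')
s=read_state();R=np.array(s['eef_rot']);p=np.array(s['ee_pos']);print(p,R[:,0],s['joint_pos'],s['gripper_width'])
im=np.array(camera('wrist')[:,:,::-1]);np.save('pics/w7.npy',im);pickle.dump((i,p,R),open('w7.pkl','wb'))
q=proj('wrist',p*[1,1,0]+[0,0,.058],i);print(q)
h=cv2.cvtColor(im,cv2.COLOR_BGR2HSV).astype(int)
u,v=map(int,q)
for r in range(v-45,v+40,2):print(r,''.join('~' if (x[1]>70 and x[2]>60) else '0123456789'[min(9,x[2]*10//256)] for x in h[r,u-40:u+40]))
E
```

```text
time: 16.72
ee_pos: [0.52, 0.0879, 0.0361]
eef_rot: [[-0.268, 0.963, -0.0], [0.963, 0.268, -0.0], [0.0, -0.0, -1.0]]
ft_force: [0.5, 0.2, -0.4]
gripper_width: 0.699
finger_force: 0.0
time: 17.63
ee_pos: [0.5692, -0.0894, 0.1419]
eef_rot: [[-0.268, 0.963, -0.0], [0.963, 0.268, 0.001], [0.001, -0.0, -1.0]]
ft_force: [-0.7, -0.2, 0.2]
gripper_width: 0.701
finger_force: 0.0
[ 0.56919142 -0.08944763  0.14185482] [-2.67961204e-01  9.63429312e-01  8.68227049e-04] [ 0.77586323  0.57645891 -0.91526772  1.78113829  0.52134228  1.04729887
 -0.06118422] 0.7014773370378589
[255.25582314 192.78226791]
147 2222223224543~~~~~~~~~~~~~~~~~~~~~~~~~~~~~~~~~~~~~~~~~~~~~~~~~~~~~~~345532222222
149 22344555434443~~~~~~~~~~~~~~~~~~~~~~~~~~~~~~~~~~~~~~~~~~~~~~~~~~~~~~344~45555432
151 2355544453~~~~~~~~~~~~~~~~~~~~~~~~~~~~~~~~~~~~~~~~~~~~~~~~~~~~~~~~~~~~~~45445554
153 2455322234~~~~~~~~~~~~~~~~~~~~~~~~~~~~~~~~~~~~~~~~~~~~~~~~~~~~~~~~~~~~~443222454
155 2355433355532~~~~~~~~~~~~~~~~~~~~~~~~~~~~~~~~~~~~~~~~~~~~~~~~~~~~~~~~24554334553
157 2234555554322~~~~~~~~~~~~~~~~~~~~~~~~~~~~~~~~~~~~~~~~~~~~~~~~~~~~~~~22234555
[... 2449 characters left out ...]
~~~~~~~~~~~~~~~~~~~~
217 ~~~~~~~~~~~~~~~~~~~~~~2111000000001111111222100000000000111~~~~~~~~~~~~~~~~~~~~~
219 ~~~~~~~~~~~~~~~~~~~~~~2111111100000000000000000000011211111~~~~~~~~~~~~~~~~~~~~~
221 ~~~~~~~~~~~~~~~~~~~~~~~111112110112111111111111211111211111~~~~~~~~~~~~~~~~~~~~~
223 ~~~~~~~~~~~~~~~~~~~~~~~111112110112112112211111211111211112~~~~~~~~~~~~~~~~~~~~~
225 ~~~~~~~~~~~~~~~~~~~~~~~~~~11211011211111121111121111121~~~~~~~~~~~~~~~~~~~~~~~~~
227 ~~~~~~~~~~~~~~~~~~~~~~~~~~~~~~~~~1212~21111~~21212~~~~~~~~~~~~~~~~~~~~~~~~~~~~~~
229 ~~~~~~~~~~~~~~~~~~~~~~~~~~~~~~~~~~~~~~~~~~~~~~~~~~~~~~~~~~~~~~~~~~~~~~~~~~~~~~~~
231 ~~~~~~~~~~~~~~~~~~~~~~~~~~~~~~~~~~~~~~~~~~~~~~~~~~~~~~~~~~~~~~~~~~~~~~~~~~~~~~~~
```

Numeric map: the knob is centred on the tool's y. Its inner end is about +10 mm and its flange about -19 mm from the TCP, so I'll shift -7 mm and descend so the pads straddle the knob axis at 58 mm.

```bash
python3 -m inch '[-0.4,-0.007,0,0,0,-0.4,0,0,0.03,0,-0.4,0,0,0.03,0,-0.4,0,0,0.03,0,-0.4,0,0,0.03,0,-0.4,0,0,0.0125,0,-0.4,0,0,0,0,-0.4,0,0,0,0]' 40; python3 -m inch '[1,0,0,0,0,1,0,0,0,0,1,0,0,0,0,1,0,0,0,0,1,0,0,0,0,1,0,0,0,0,1,0,0,0,0,1,0,0,0,0,1,0,0,0,0]'
```

```text
time: 18.35
ee_pos: [0.5718, -0.096, 0.0099]
eef_rot: [[-0.269, 0.963, 0.0], [0.963, 0.269, 0.001], [0.0, 0.0, -1.0]]
ft_force: [0.1, -0.8, 0.6]
gripper_width: 0.702
finger_force: 0.0
time: 19.1
ee_pos: [0.5721, -0.0968, 0.0098]
eef_rot: [[-0.268, 0.963, 0.001], [0.963, 0.268, 0.0], [-0.0, 0.001, -1.0]]
ft_force: [2.1, 0.4, 0.9]
gripper_width: 0.225
finger_force: 40.0
```

Gripped at 20.7 mm. I'll draw back first 12 mm, then check.

```bash
cat > f.py <<'E'
from h import *
s=read_state();e=np.array([-.268,.9634,0]);p0=np.array([.5721,-.0968,0])
print('draw %.1f mm  F %.1f'%(-(np.array(s['ee_pos'])-p0)@e*1e3,np.array(s['ft_force'])@e),s['gripper_width'],s['finger_force'],s['ft_force'])
E
python3 -m inch '[1,-0.004,0,0,0,1,-0.004,0,0,0,1,-0.004,0,0,0,1,0,0,0,0,1,0,0,0,0]'>/dev/null; python3 f.py
python3 -m inch '[1,-0.004,0,0,0,1,-0.004,0,0,0,1,-0.002,0,0,0,1,0,0,0,0,1,0,0,0,0]'>/dev/null; python3 f.py
```

```text
draw 10.7 mm  F 5.1 0.22821718778433042 39.99970614910126 [1.38604298 5.62912564 2.79159039]
draw 18.4 mm  F 7.7 0.23178869924275206 40.00035524368286 [-0.23219033  7.90516856  4.00898177]
```

```bash
python3 -m inch '[1,-0.002,0,0,0,1,-0.002,0,0,0,1,0,0,0,0,1,0,0,0,0]'>/dev/null; python3 f.py
python3 -m inch '[1,-0.001,0,0,0,1,0,0,0,0]'>/dev/null; python3 f.py
python3 -m inch '[1,-0.001,0,0,0,1,0,0,0,0]'>/dev/null; python3 f.py
python3 -m inch '[1,-0.001,0,0,0,1,0,0,0,0]'>/dev/null; python3 f.py
```

```text
draw 21.7 mm  F 9.2 0.2268587210929994 40.000911355018616 [-0.54395604  9.41505789  3.62417011]
draw 22.6 mm  F 10.0 0.22919786664323058 40.00115633010864 [-1.39919015  9.97492845  4.25969995]
draw 23.5 mm  F 9.5 0.2292026425606593 40.0011670589447 [-1.1184463   9.58131473  4.09887742]
draw 24.4 mm  F 9.2 0.2236443072583518 40.001365542411804 [-1.293507    9.18810572  4.0513761 ]
```

```bash
for k in 1; do python3 -m inch '[1,-0.001,0,0,0,1,0,0,0,0]'>/dev/null; python3 f.py
python3 -m inch '[1,-0.001,0,0,0,1,0,0,0,0]'>/dev/null; python3 f.py
python3 -m inch '[1,-0.001,0,0,0,1,0,0,0,0]'>/dev/null; python3 f.py; done
```

```text
draw 25.1 mm  F 10.0 0.2262215882822079 40.001569390296936 [-0.66328981 10.24566537  3.83693395]
draw 25.9 mm  F 10.4 0.22584524100905676 40.00178396701813 [-1.26767514 10.41755313  4.80425062]
draw 27.0 mm  F 10.5 0.2287287449756181 40.00178039073944 [-2.34365665 10.26464042  4.66046439]
```

```bash
python3 -m inch '[1,-0.001,0,0,0,1,0,0,0,0]'>/dev/null; python3 f.py
python3 -m inch '[1,-0.001,0,0,0,1,0,0,0,0]'>/dev/null; python3 f.py
python3 -m inch '[1,-0.001,0,0,0,1,0,0,0,0]'>/dev/null; python3 f.py
```

```text
draw 28.4 mm  F 9.0 0.22467028426647262 40.00147104263306 [-1.37530534  9.00814814  4.04101954]
draw 29.1 mm  F 11.2 0.22863597145509468 40.00129222869873 [-0.065538   11.57915333  4.48787943]
draw 29.4 mm  F 10.6 0.22342211517664454 40.00219166278839 [-1.9931678  10.45476548  5.04774718]
```

```bash
python3 -m inch '[1,-0.001,0,0,0,1,0,0,0,0]'>/dev/null; python3 f.py
python3 -m inch '[1,-0.001,0,0,0,1,0,0,0,0]'>/dev/null; python3 f.py
```

```text
draw 30.2 mm  F 12.5 0.22865209743008214 40.002599358558655 [-2.5778355  12.23732968  4.3223738 ]
draw 30.9 mm  F 13.4 0.22498479926896803 40.003032088279724 [-2.54320282 13.19297886  5.32062692]
```

```bash
python3 -m inch '[1,-0.001,0,0,0,1,0,0,0,0]'>/dev/null; python3 f.py
python3 -m inch '[1,0,0,0,0]'>/dev/null; python3 f.py
python3 -m inch '[1,-0.001,0,0,0,1,0,0,0,0]'>/dev/null; python3 f.py;python3 -m inch '[1,0,0,0,0]'>/dev/null; python3 f.py
```

```text
draw 31.1 mm  F 13.5 0.22650786299455644 40.00385284423828 [-2.41434724 13.33877365  5.79275173]
draw 31.1 mm  F 13.4 0.2268679829233739 40.003986954689026 [-2.38857319 13.29558792  5.07441378]
draw 31.4 mm  F 14.8 0.2290513718928347 40.00515282154083 [-2.50556626 14.68079914  6.06605241]
draw 31.4 mm  F 14.9 0.22965334593173528 40.00523507595062 [-2.9929391  14.60727065  6.92259383]
```

Force has risen faster than the spring rate, so this is either the sear climb or the buffer. I'll ease forward 4 mm to test whether the sear holds.

```bash
python3 -m inch '[1,0.001,0,0,0,1,0.001,0,0,0,1,0,0,0,0,1,0,0,0,0]'>/dev/null; python3 f.py
python3 -m inch '[1,0.001,0,0,0,1,0.001,0,0,0,1,0,0,0,0,1,0,0,0,0]'>/dev/null; python3 f.py
```

```text
draw 30.7 mm  F 13.0 0.22764492490222518 40.00385284423828 [-1.6687596  12.99857444  5.86798588]
draw 29.1 mm  F 12.5 0.2244762163520475 40.00304102897644 [-1.97039624 12.39276003  4.84082695]
```

```bash
python3 -m inch '[1,0.001,0,0,0,1,0.001,0,0,0,1,0,0,0,0,1,0,0,0,0]'>/dev/null; python3 f.py;python3 -m inch '[1,0.001,0,0,0,1,0,0,0,0]'>/dev/null; python3 f.py
```

```text
draw 28.6 mm  F 9.4 0.2263503920563022 40.00132620334625 [-0.56819889  9.57012008  4.52902825]
draw 28.6 mm  F 8.1 0.22867314000684205 40.00055372714996 [-0.65898967  8.23787551  2.86157113]
```

The position stays at 28.6 mm while the force falls, so the sear has caught. I'll ease off to zero load.

```bash
python3 -m inch '[1,0.001,0,0,0,1,0.001,0,0,0,1,0,0,0,0,1,0,0,0,0]'>/dev/null; python3 f.py;python3 -m inch '[1,0.001,0,0,0,1,0.001,0,0,0,1,0,0,0,0,1,0,0,0,0]'>/dev/null; python3 f.py
```

```text
draw 28.5 mm  F 5.4 0.22990405116834522 39.99958276748657 [1.54298292 6.07790012 1.63130179]
draw 28.5 mm  F 1.0 0.22747051130041857 39.99988317489624 [4.30482224 2.20249961 1.53850017]
```

```bash
python3 -m inch '[0,0,0,0,0,0,0,0,0,0,0,0,0,0,0,-0.4,0,0,0,0,-0.4,0,0,0,0,-0.4,0,0,0,0,-0.4,0,0,0,0,-0.4,0,0,0,0,-0.4,0,0,0,0,-0.4,0,0,0,0]'; python3 -m inch '[-0.4,0,0,-0.02,0,-0.4,0,0,-0.03,0,-0.4,0,0,-0.03,0,-0.4,0,0,-0.035,0,-0.4,0,0,0,0,-0.4,0,0,0,0]'
python3 - <<'E'
from h import *
i=camera_info('wrist')
s=read_state();R=np.array(s['eef_rot']);p=np.array(s['ee_pos']);im=np.array(camera('wrist')[:,:,::-1]);np.save('pics/w8.npy',im)
print(p)
h=cv2.cvtColor(im,cv2.COLOR_BGR2HSV).astype(int)
q=proj('wrist',p*[1,1,0]+[0,0,.058],i);u,v=map(int,q)
for r in range(v-60,v+40,5):print(r,''.join('~' if (x[1]>70 and x[2]>60) else '0123456789'[min(9,x[2]*10//256)] for x in h[r,u-40:u+40:2]))
m=(((h[...,0]<6)|(h[...,0]>174))&(h[...,1]>170)&(h[...,2]>120)).astype(np.uint8)
for c in cv2.findContours(m,0,2)[0]:
  if cv2.contourArea(c)>60:
    r=cv2.minAreaRect(c);print(r,at('wrist',*r[0],.103,i),at('wrist',*r[0],.095,i))
t=R.T@(np.array([.532,.0415,0])-p);print('to pad',t)
E
```

```text
time: 25.27
ee_pos: [0.5789, -0.1238, 0.0095]
eef_rot: [[-0.268, 0.963, -0.0], [0.963, 0.268, -0.0], [-0.0, -0.0, -1.0]]
ft_force: [0.0, -0.0, -0.8]
gripper_width: 0.699
finger_force: 0.0
time: 25.77
ee_pos: [0.5802, -0.1241, 0.1265]
eef_rot: [[-0.268, 0.964, 0.004], [0.964, 0.268, -0.002], [-0.002, 0.003, -1.0]]
ft_force: [-0.2, 0.3, -0.1]
gripper_width: 0.698
finger_force: 0.0
[ 0.58021363 -0.1240542   0.12647965]
136 ~~~~~~~~~~~~~~~~45555545~~~~55555555~~~~
141 ~~~~~~~~~~~~~~~~4455554~~~~~55555555~~~~
146 ~~~~~~~~~~~~~~~~4565554~~~~~555555555~~~
151 ~~~~~~~~~~~~~~~~5789554~~~~55555555555~~
156 ~~~~~~~~~~~~~~~~5789654~55555555555555~~
161 ~~~~~~~~~~~~~~~~4789554~~5555555555555~~
166 ~~~~~~~~~~~~~~~~4789654~~5555555555555~~
171 ~~~~~~~~~~~~~4444457554444455655555555~~
176 ~~~~~~~~~~~~~345667754433246688888886775
181 ~~~~~~~~~~~~~~000011100001~~~~~~~~~~~~~~
186 ~~~~~~~~~~~~~~000000100001~~~~~~~~~~~~~~
191 ~~~~~~~~~~~~~~000010000001~~~~~~~~~~~~~~
196 ~~~~~~~~~~~~~~011011200001~~~~~~~~~~~~~~
201 ~~~~~~~~~~~~~~111112210001~~~~~~~~~~~~~~
206 ~~~~~~~~~~~~~~111112221111~~~~~~~~~~~~~~
211 ~~~~~~~~~~1000011112221110000~~~~~~~~~~~
216 ~~~~~~~~~~12111000000001012121~~~~~~~~~~
221 ~~~~~~~~~~~212112111111211212~~~~~~~~~~~
226 ~~~~~~~~~~~~~~~~~~~~~~~~~~~~~~~~~~~~~~~~
231 ~~~~~~~~~~~~~~~~~~~~~~~~~~~~~~~~~~~~~~~~
to pad [ 0.17273173 -0.00255203  0.12604398]
```

The knob stays back (rod visible, knob still by the TCP), so the striker is cocked. I'll shut the fingers and go above the trip pad.

```bash
python3 -m inch '[1,0.0344,-0.0015,0,0,1,0.0344,0,0,0,1,0.0344,0,0,0,1,0.0344,0,0,0,1,0.0344,0,0,0,1,0,0,0,0,1,0,0,0,0,1,0,0,0,0,1,0,0,0,0,1,0,0,0,0]' 10; python3 -m inch '[1,0,0,0.015,0,1,0,0,0.015,0,1,0,0,0.014,0,1,0,0,0,0,1,0,0,0,0]'
```

```text
time: 26.65
ee_pos: [0.5315, 0.0399, 0.1238]
eef_rot: [[-0.265, 0.964, -0.001], [0.964, 0.265, -0.0], [0.0, -0.001, -1.0]]
ft_force: [-1.0, -0.5, -0.1]
gripper_width: 0.008
finger_force: 0.0
time: 27.07
ee_pos: [0.5309, 0.041, 0.0798]
eef_rot: [[-0.267, 0.964, -0.002], [0.964, 0.267, 0.0], [0.001, -0.002, -1.0]]
ft_force: [-0.0, 1.2, 0.1]
gripper_width: 0.004
finger_force: 0.0
```

Now I'll press down in steps.

```bash
python3 -m inch '[1,0,0,0.004,0,1,0,0,0.004,0,1,0,0,0,0]'|grep -E "pos|ft"; python3 -m inch '[1,0,0,0.003,0,1,0,0,0.003,0,1,0,0,0,0]'|grep -E "pos|ft"; python3 -m inch '[1,0,0,0.002,0,1,0,0,0.002,0,1,0,0,0,0]'|grep -E "pos|ft"
```

```text
ee_pos: [0.5313, 0.0413, 0.0722]
ft_force: [-0.3, 0.0, 0.1]
ee_pos: [0.5313, 0.0436, 0.0669]
ft_force: [-1.8, 3.5, 4.5]
ee_pos: [0.5315, 0.0416, 0.0624]
ft_force: [-0.3, 1.8, 3.1]
```

```bash
python3 -m inch '[1,0,0,0.002,0,1,0,0,0.002,0,1,0,0,0,0]'|grep -E "pos|ft"; python3 -m inch '[1,0,0,-0.02,0,1,0,0,-0.03,0,1,0,0,-0.03,0,1,-0.035,0,-0.01,0,1,-0.035,0,0,0,1,-0.035,0,0,0,1,-0.035,0,0,0,1,-0.035,0,0,0,1,0,0,0,0,1,0,0,0,0,1,0,0,0,0]'
python3 - <<'E'
from h import *
i=camera_info('wrist')
s=read_state();R=np.array(s['eef_rot']);p=np.array(s['ee_pos']);im=np.array(camera('wrist')[:,:,::-1]);np.save('pics/w9.npy',im)
h=cv2.cvtColor(im,cv2.COLOR_BGR2HSV).astype(int)
q=proj('wrist',[.572,-.0968,.058],i);u,v=map(int,q);print(p,u,v)
for r in range(v-60,v+40,4):print(r,''.join('~' if (x[1]>70 and x[2]>60) else '0123456789'[min(9,x[2]*10//256)] for x in h[r,u-40:u+40:2]))
E
```

```text
ee_pos: [0.5317, 0.042, 0.0584]
ft_force: [0.1, 1.7, 3.3]
time: 28.98
ee_pos: [0.5776, -0.1271, 0.148]
eef_rot: [[-0.268, 0.964, -0.001], [0.964, 0.268, 0.0], [0.0, -0.001, -1.0]]
ft_force: [-0.2, 0.2, -0.3]
gripper_width: 0.001
finger_force: 0.0
[ 0.57760893 -0.127094    0.14799827] 258 159
99 5553~~~~~~~~~~~~~~~~~~~~~~~~~~~~~~~~5555
103 4553453~~~~~~~~~~~~~~~~~~~~~~~~~~~785555
107 324453~~~~~~~~~~~~~~~~~~~~~~~~~~~~695555
111 3455~~~~~~~~~~~~~~~~~~~~~~~~~~~~~~~~5685
115 55234~~~~~~~~~~~~~~~~~~~~~~~~~~~~~~33235
119 35554332~~~~~~~~~~~~~~~~~~~~~~~~~2245553
123 3232333333224467788999988876423222222223
127 ~~~~~~~~~~~~4446789999987765444444444~~~
131 ~~~~~~~~~~~~~~~~~4555555~~~~55555555~~~~
135 ~~~~~~~~~~~~~44444555554444555555555~~~~
139 ~~~~~~~~~~~~~~~12122232111~~55555555~~~~
143 ~~~~~~~~~~~~~~~11112321111~~555555555~~~
147 ~~~~~~~~~~~~~~~0111232111155555555555~~~
151 ~~~~~~~~~~~~~~~00112321111555555555557~~
155 ~~~~~~~~~~~~~~~0111232111155555555555~~~
159 ~~~~~~~~~~~~~~~0111232111155555555555~~~
163 ~~~~~~~~~~~~~~~0111232111155555555555~~~
167 ~~~~~~~~~~~~~~~00112321111778775555558~~
171 ~~~~~~~~~~~~~~~000111100016888889876888~
175 ~~~~~~~~~~~000000011111000000188~~~888~~
179 ~~~~~~~~~~~0000010111011001012~~~~~~~~~~
183 ~~~~~~~~~~~~20000000100100101~~~~~~~~~~~
187 ~~~~~~~~~~~~~~~~~~~~~~~~~~~~~~~~~~~~~~~~
191 ~~~~~~~~~~~~~~~~~~~~~~~~~~~~~~~~~~~~~~~~
195 ~~~~~~~~~~~~~~~~~~~~~~~~~~~~~~~~~~~~~~~~
```

The striker has gone forward. Next I'll check the pin from above: fingers open, camera over the nest, and a numeric profile along the axis.

```bash
python3 -m inch '[-1,0.0345,0,0,0,-1,0.0345,0,0,0,-1,0.0345,0,0,0,-1,0.0345,0,0,0,-1,0,0,0,0,-1,0,0,0,0,-1,0,0,0,0,-1,0,0,0,0,-1,0,0,0,0,-1,0,0,0,0,-1,0,0,0,0,-1,0,0,0,0]'
python3 - <<'E'
from h import *
i=camera_info('wrist')
s=read_state();p=np.array(s['ee_pos']);im=np.array(camera('wrist')[:,:,::-1]);np.save('pics/w10.npy',im)
h=cv2.cvtColor(im,cv2.COLOR_BGR2HSV).astype(int)
N=np.array([.5196,.0871,0]);e=np.array([-.268,.9634,0])
for nm,x,z in(('tongue -x top',-9,.098),('foot -x ledge',-15,.072),('pin proud end',-21,.0625),('flush',-15,.0625),('nose rest',-25,.0625),('lip outer',-24.5,.048),('anvil face',16.5,.066),('foot +x',15,.072),('tongue +x',9,.098)):print(nm,np.round(proj('wrist',N+e*x/1e3+[0,0,z],i),1))
q=proj('wrist',N+e*-.018+[0,0,.06],i);u,v=map(int,q);print(p,u,v)
for r in range(v-60,v+24):print(r,''.join('~' if (x[1]>70 and x[2]>60) else '0123456789'[min(9,x[2]*10//256)] for x in h[r,u-30:u+30]))
E
```

```text
time: 30.03
ee_pos: [0.5413, 0.0053, 0.1484]
eef_rot: [[-0.267, 0.964, -0.0], [0.964, 0.267, 0.0], [0.0, -0.0, -1.0]]
ft_force: [0.4, -0.4, -0.4]
gripper_width: 0.855
finger_force: 0.0
tongue -x top [256.5 108.6]
foot -x ledge [256.3 116.6]
pin proud end [256.3 123.5]
flush [256.3 116.6]
nose rest [256.3 128.1]
lip outer [256.2 127. ]
anvil face [256.3  78.8]
foot +x [256.3  79.8]
tongue +x [256.5  84.2]
[0.54134332 0.00533981 0.14838923] 256 120
60 999999999999999999999999999999999999999999999999999999999999
61 999999999999999999999999999999999999999999999999999999999999
62 999999999999999999999999999999999999999999999999999999999999
63 999999999999999999999999999999999999999999999999999999999999
64 999999999999999999999999999999999999999999999999999999999999
65 999999999999999999999999999999999999999999999999999999999999
66 999999999999999999999999999999999999999999999999999999999999
67 999999999999999999999999999999999999999999999999999999999999
68 999999999999999999999999999999999999999999999999999999999999
69 999999999999999999999999999999999999999999999999999999999999
70 999999
[... 4070 characters left out ...]
22222222222222222222222222222222222222222222222222
134 222222222222222222222222222222222222222222222222222222222222
135 222222222222222222222222222222222222222222222222222222222222
136 222222222222222222222222222222222222222222222222222222222222
137 222222222222222222222222222222222222222222222222222222222222
138 222222222222222222222222222222222222222222222222222222222222
139 222222222222222222222222222222222222222222222222222222222222
140 22222222222222222222~~~~~~~~~~~~~~~~~~~~~~~22222222222222222
141 222222222222222222~~~~~~~~~~~~~~~~~~~~~~~~~~2222222222222222
142 222222222222222222~~~~~~~~~~~~~~~~~~~~~~~~~~~222222222222222
143 222222222222222223~~~~~~~~~~~~~~~~~~~~~~~~~~~222222222222222
```

The profile shows the brass ring at the lug's edge (row 117) and no pin standing out beyond it. The striker nose is back at its rest row, 128, and the lug edges are at the home position. I'm handing in.

```bash
python3 -c "
from plant import *
print(job_done())"
```

```text
the job is handed in; nothing more can be done
None
```

The job is handed in at about 30 s of the 72 s: the lug is home in the nest, the striker cocked, held and fired, and the last wrist-camera check showed no pin standing proud of the lug; the hand-in returned no verdict.

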